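# Stamp the label box with the spring stamper

## Task

The yellow spring stamper has an orange box of labels in its bed, waiting for its stock mark. Cock the yellow stamper by pushing its black paddle down until the catch holds the arm by itself with your hand off it, then press the green trigger beside it so that the arm snaps back and the head lands on the box. Leave the red stamper's arm alone.

Things in the scene. Friction and masses are not known exactly. Their poses are not given: they have to be found in the camera images.
- yellow_arm (a joint): Rocker arm of the yellow stamper (base 330 x 120 mm, bolted down, yaw within 0.35 rad of x, all below 175 mm), on an axle 110 mm up. Rad: 0 = rest, head down on the orange box, paddle up; grows as the paddle goes down and the head rises. A spring pulls it to 0 (3 to 8 N at the paddle). The catch holds it at about 0.48 once pushed past 0.52; hard stop 0.62.
- yellow_paddle (a point): Centre of the top face of the black 42 x 40 mm paddle on the yellow arm's end towards the robot, 115 mm from the axle; the head is at the far end. About 150 mm above the table at rest, 96 mm on the catch, 79 mm at the hard stop. Push straight down on its middle with closed fingers: 57 to 68 mm of travel does it.
- yellow_trigger_top (a point): Centre of the top face of the yellow stamper's green push trigger, 30 x 30 mm, 135 mm above the table, 75 mm to the robot's left of the axle, clear of all that swings. It goes straight down 14 mm against a spring and the catch (3 to 7 N), frees the cocked arm when 4 to 7 mm down, and comes back up.
- red_arm (a joint): Arm of the red stamper, a bystander with an empty bed, otherwise the same, with the same joint values; it rests at 0 and stays there. The two stampers swap sides from start to start.

How it is judged (in metres and radians):
On the way, in this order (a step that is already met when the one before it is completed fails the run):
1. the yellow arm stands cocked on its catch with the robot touching nothing (value of joint yellow_arm above 0.42 rad and contact force between each of the fingers, the arm and anything else below 0.3 N), for 0.3 s.
2. the trigger lets it go and the head lands on the box (value of joint yellow_arm below 0.06 rad), for 0.1 s.
At the end, for the whole second after the job is handed in: The yellow arm has been cocked and held by its catch alone (over 0.42 rad for 0.3 s), then released, and rests within 0.06 rad of its rest position with the head on the box; the red arm is at rest within 0.06 rad (value of joint each of yellow_arm, red_arm below 0.06 rad); the robot touches nothing.
It fails at once if the red stamper's arm is moved (over 0.1 rad) (value of joint red_arm above 0.1 rad).
It also fails if it takes over 38 s, if anything falls off the work surface, if the arm or the gripper's body presses on something with over 40 N, if the wrist force passes 120 N, or if a joint passes its speed limit or range.

## Robot

A 6-joint arm with a two-finger parallel gripper is mounted at the origin on the work surface. World frame = base frame: x ahead of the robot, y to its left, z up, the work surface at z = 0. Lengths are in m, angles in degrees, forces in N, time in s.
With the tool pointing down it reaches from about 0.4 to 0.825 m from the base axis. Payload 7 kg.
Tool frame: the origin (TCP) lies at the very end of the fingers, on their centre line; the grasp point (between the pads) lies 19 mm behind it; z points along the fingers, y is the line along which they close (so a half turn about z gives the same grasp; the last joint's range is limited). The gripper opens to 88 mm and grips with 3 to 60 N. Pads are 19 mm wide; open, the fingers measure 130 mm over their backs; the gripper's body (78 mm by 193 mm) begins 47 mm behind the grasp point.
Start: joints at [-53.107, 20.546, 0.682, 0, -70.136, -16.507], TCP at [0.235, -0.633, 0.227] pointing down, gripper open.
Joint ranges: [-176.03, 176.03], [-82.01, 121.73], [-58.28, 71.71], [-173.87, 95.51], [-174.79, -0.11], [-173.66, 173.66]. Speed limits (degrees/s): [136.94, 136.94, 172.46, 180, 180, 180].

## Interface

Orientations are given as [roll, pitch, yaw] about the fixed x, y, z axes, in that order (R = Rz(yaw) Ry(pitch) Rx(roll)).
In Python, from plant import get_obs, snapshot, camera_params, close_job, boxes_of, cut_out, landmark_of gives the robot as it stands.
- The arm moves only by the shell command python3 -m inch 'ROWS' [OPENING]. ROWS is text: rows parted by semicolons, each of 6 numbers parted by spaces: the shift along the tool's x, y, z in units of 30 cm (1.0 is 30 cm), then the turn, a rotation vector about the tool's x, y, z in units of pi rad (1.0 is pi rad). A call has 1 to 10 rows; each row is the pose to reach, as a shift and turn from the pose commanded when the call began, along the tool's axes at that moment, turning the shorter way round; what a row does not reach only later rows make up. A row lasts 1/12 s, in which the tool goes at most 41.7 mm and 7.16 degrees, less where a joint would pass 70% of its speed; a pose out of reach is approached as far as the arm can. A call with a number of a shift or a turn outside -1 to 1 is refused whole. A call with a gripper value outside its range is refused whole. OPENING is the closure, from -1 (fully open) to 1 (shut), set as the call begins (- or left out, the last holds). The fingers move at their own pace and stop on an object; the grip force is fixed at half the most. Time passes only in rows, so rows that repeat a pose let the fingers close. It gives the time, the measured TCP pose, the force, the opening and the grip force at its end, in the units of the state.
- get_obs(): the state, without advancing time (a new reading comes with each control period).
- snapshot(name): name is "side" or "top"; returns the picture (420x560x3 uint8, red, green, blue); there is no depth.
- camera_params(name): a dict with "mtx" (3x3 intrinsics, pixels), "k1" (the pictures are not rectified: a ray, as slopes to the right and down, at radius r is drawn at 1 + k1 r^2 times it, then the intrinsics apply), "rvec" (rotation vector, rad) and "tvec" (3), from world to camera coordinates, as OpenCV has them. Camera axes: x right, y down, z forward; pixel columns grow to the right and rows downward; lengths in m; the calibration is good to about 2 mm. A picture is of the moment at which its call begins. camera_params takes no time and is no camera call.
- close_job(): hands the job in; it is judged then, once.
Trained networks look in the newest picture that a camera, given by its name, has taken for a name from the list of things; names that differ only in an ending like _2 or _b are one class to them, and where a whole thing is asked for, a point or a joint stands for the part that bears it (a point fixed in the world has none). Each returns a list of dicts, best first, with "p" (0 to 1); they miss things now and then, are a little off and sometimes report something else, mostly with a low value. They report only what shows in the picture. A call takes as long as a camera call.
- boxes_of(camera, thing): "rect" ([left, top, width, height] in pixels, round what is visible of it).
- cut_out(camera, thing): "pixels" (420x560 bool, what is visible of it) and "rect" ([left, top, width, height] in pixels, round what is visible of it).
- landmark_of(camera, thing): "uv" ([column, row] in pixels: a listed point, or the origin of a listed thing).
The state is a dict: "clock": time; "joint_pos": joint angles; "qvel": joint speeds; "tau": joint torques, N m; "tool_pos": TCP position; "orientation": TCP orientation; "force": force on the tool from outside, world axes, zero at the start; "moment": the same for the moment, N m; "opening": finger opening in m; "gripper_force": force on a finger pad.
Only numpy, scipy, OpenCV 4.12 (cv2) and the standard library are available. Lean on these libraries where they do the work, as an engineer would, in place of code of your own. Each camera call takes 0.05 s, during which the arm holds its last target. There are 200 camera calls.

## Working session

There is one attempt and no reset: what is moved stays moved. The work goes in short steps, Python scripts to look and compute and a shell command to move; the robot and the scene stay as the last step left them, time stands still between calls to the robot, and variables do not carry over. Pictures are saved under pics/ and viewed, at most 10 in all, crops included, and the job is handed in when it is done.

```bash
mkdir -p pics
cat > h.py <<'E'
import numpy as np, cv2
from plant import *
from scipy.spatial.transform import Rotation as R
def ray(cam,uv):
    c=camera_params(cam);K=np.array(c["mtx"])
    p=cv2.undistortPoints(np.array([[uv]],float),K,np.array([c["k1"],0,0,0,0.]))[0,0]
    M=cv2.Rodrigues(np.array(c["rvec"],float))[0]
    return -M.T@np.array(c["tvec"],float).ravel(), M.T@np.array([p[0],p[1],1])
def at(cam,uv,z):
    o,d=ray(cam,uv); return o+d*(z-o[2])/d[2]
def togo(p,rpy=None):
    s=get_obs(); r=R.from_euler('xyz',s["orientation"],degrees=True)
    print("tcp",np.round(s["tool_pos"],4),s["orientation"],"shift/0.3",np.round(r.inv().apply(np.array(p)-s["tool_pos"])/0.3,4))
E
python3 - <<'E'
from h import *
for c in ("top","side"):
    cv2.imwrite(f"pics/{c}0.png",snapshot(c)[:,:,::-1])
    for t,z in (("yellow_paddle",.15),("yellow_trigger_top",.135)):
        for l in landmark_of(c,t)[:2]: print(c,t,np.round(l["uv"],1),round(l["p"],2),np.round(at(c,l["uv"],z),4))
    for t in("yellow_arm","red_arm"):
        for b in boxes_of(c,t)[:2]: print(c,t,b["rect"],b["p"])
print(get_obs())
E
```

```text
top yellow_paddle [169.5 229.2] 0.86 [0.4702 0.2491 0.15  ]
top yellow_trigger_top [142. 184.] 0.58 [0.5802 0.3247 0.135 ]
top yellow_arm [162.4, 133.6, 34.4, 106.5] 0.98
top red_arm [326.8, 139.3, 44.9, 103.9] 0.92
side yellow_paddle [240.7 300.8] 0.81 [0.4741 0.2505 0.15  ]
side yellow_trigger_top [175.2 304. ] 0.97 [0.5819 0.3274 0.135 ]
side yellow_arm [154.1, 253.0, 103.9, 63.0] 0.63
side red_arm [276.1, 161.5, 82.1, 39.8] 0.98
{'clock': 0.5, 'joint_pos': array([-5.31078961e+01,  2.05463177e+01,  6.79924927e-01, -4.84183619e-04,
       -7.01372233e+01, -1.65046137e+01]), 'qvel': array([ 0.09092455,  0.05414239,  0.03875225, -0.00578134, -0.01311975,
        0.11052695]), 'tau': array([ 4.31814015e-04, -5.81799388e+01,  2.93065256e+01,  6.99707195e+00,
        1.18405829e-02, -3.92834113e-05]), 'tool_pos': array([ 0.23508316, -0.63268783,  0.22654472]), 'orientation': array([ 1.79996404e+02, -5.90684297e-04, -1.59612674e+02]), 'force': array([ 0.98064995,  0.77276223, -0.76000411]), 'moment': array([ 0.03142343,  0.00819078, -0.03655607]), 'gripper_force': 0.0, 'opening': 0.08770857682875081}
```

View pics/top0.png

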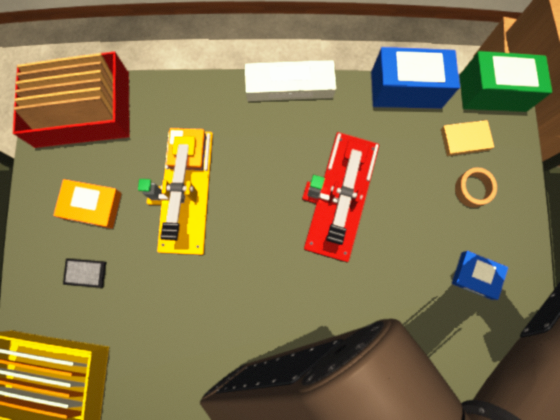

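View pics/side0.png

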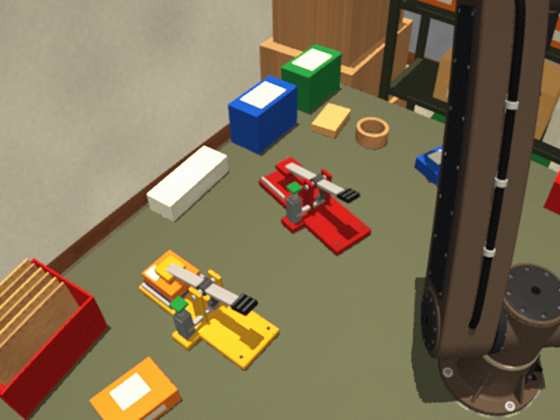

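The top view shows the yellow stamper on the left, with its black paddle at about (170,230) and green trigger at about (146,185). The red stamper is at (340,195). In the side view the paddle is at (244,301) and the trigger at (180,302). The network's trigger point in the top view looks a few pixels off, so I'll triangulate it and check it by colour.

Run:
```python
from h import *
for c,(x0,y0,x1,y1) in (("top",(130,170,162,200)),("side",(160,285,200,325))):
    im=cv2.imread(f"pics/{c}0.png")[y0:y1,x0:x1]; h=cv2.cvtColor(im,cv2.COLOR_BGR2HSV)
    g=(h[...,0]>45)&(h[...,0]<85)&(h[...,1]>120)
    for vmin in (40,110):
        m=g&(h[...,2]>vmin); v,u=np.nonzero(m); uv=(u.mean()+x0,v.mean()+y0)
        print(c,vmin,m.sum(),np.round(uv,1),np.ptp(u),np.ptp(v),np.round(at(c,uv,.135),4))
for c,(x0,y0,x1,y1) in (("top",(155,218,185,245)),("side",(225,288,262,320))):
    im=cv2.imread(f"pics/{c}0.png")[y0:y1,x0:x1]
    v,u=np.nonzero(im.max(2)<75); uv=(u.mean()+x0,v.mean()+y0); print(c,"black",len(u),np.round(uv,1),u.min()+x0,u.max()+x0,v.min()+y0,v.max()+y0,np.round(at(c,uv,.15),4))
for uv in((169.5,230),(183,143)): print(at("top",uv,.13))
for i,(x0,y0,x1,y1,c) in enumerate([(110,110,230,270,"top"),(130,230,290,360,"side")]):
    im=cv2.imread(f"pics/{c}0.png")[y0:y1,x0:x1]; im=cv2.resize(im,(400,round(400*im.shape[0]/im.shape[1])),interpolation=cv2.INTER_CUBIC); cv2.imwrite(f"pics/crop{i}.png",im)
a,b=[cv2.imread(f"pics/crop{i}.png") for i in(0,1)]
b=cv2.copyMakeBorder(b,0,a.shape[0]-b.shape[0],0,0,cv2.BORDER_CONSTANT); cv2.imwrite("pics/crops.png",np.hstack([a,b]))
togo([.45,-.35,.23]); togo([.465,.25,.22])
```

```text
top 40 148 [143.9 184.5] 12 11 [0.5789 0.32   0.135 ]
top 110 147 [143.9 184.5] 12 11 [0.579 0.32  0.135]
side 40 184 [178.2 303.8] 17 16 [0.5774 0.3234 0.135 ]
side 110 174 [178.  303.5] 17 15 [0.5782 0.3233 0.135 ]
top black 141 [170.2 231.1] 162 178 225 239 [0.4659 0.2471 0.15  ]
side black 247 [244.4 304.8] 231 257 294 314 [0.4624 0.2536 0.15  ]
[0.4710707  0.25374905 0.13      ]
[0.68387942 0.2317001  0.13      ]
tcp [ 0.2351 -0.6327  0.2265] [ 1.79996404e+02 -5.90684297e-04 -1.59612674e+02] shift/0.3 [-0.9998  0.6337 -0.0115]
tcp [ 0.2351 -0.6327  0.2265] [ 1.79996404e+02 -5.90684297e-04 -1.59612674e+02] shift/0.3 [-1.7434  2.491   0.022 ]
```

View pics/crops.png

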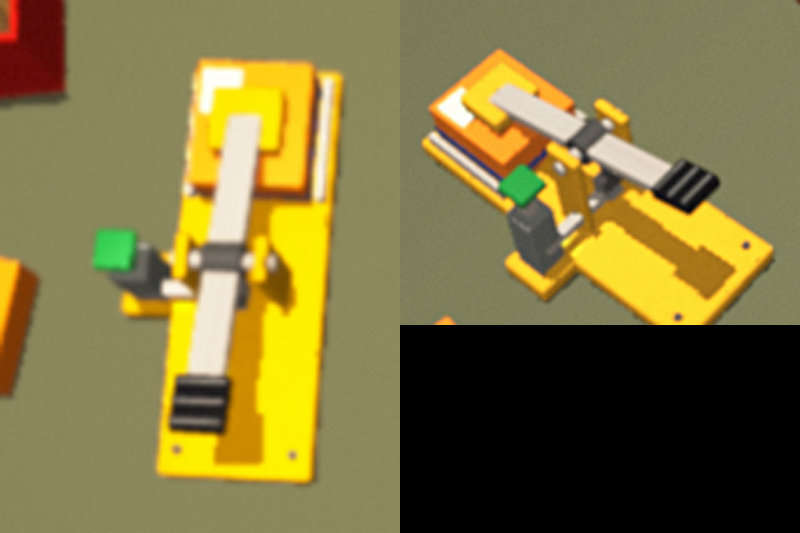

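The crops confirm the layout: trigger centre about (0.579, 0.321), paddle about (0.469, 0.250), stamper yaw about -6°. I'll move now, fingers closed, at a height that clears everything.

```bash
python3 -m inch '-0.99 0.63 -0.04 0 0 0.15; -0.99 0.63 -0.04 0 0 0.15; -0.99 0.63 -0.04 0 0 0.15; -0.99 0.63 -0.04 0 0 0.15; -0.99 0.63 -0.04 0 0 0.15; -0.99 0.63 -0.04 0 0 0.15; -0.99 0.63 -0.04 0 0 0.15; -0.99 0.63 -0.04 0 0 0.15; -0.99 0.63 -0.04 0 0 0.15; -0.99 0.63 -0.04 0 0 0.15' 1; python3 -c "
from h import *
togo([.49,-.06,.23]);togo([.467,.25,.22])"
```

```text
clock: 1.33
tool_pos: [0.4504, -0.3489, 0.2391]
orientation: [180.0, 0.1, 173.6]
force: [-0.3, -0.8, -0.6]
opening: 0.0265
gripper_force: 0.0
tcp [ 0.4504 -0.3489  0.2391] [1.79996445e+02 8.94868936e-02 1.73612637e+02] shift/0.3 [-0.0242  0.9718  0.0305]
tcp [ 0.4504 -0.3489  0.2391] [1.79996445e+02 8.94868936e-02 1.73612637e+02] shift/0.3 [0.167  1.9902 0.0636]
```

```bash
python3 -m inch '0.08 0.99 0.03 0 0 0; 0.08 0.99 0.03 0 0 0; 0.08 0.99 0.03 0 0 0; 0.08 0.99 0.03 0 0 0; 0.08 0.99 0.03 0 0 0; 0.08 0.99 0.03 0 0 0; 0.08 0.99 0.03 0 0 0; 0.08 0.99 0.03 0 0 0; 0.08 0.99 0.03 0 0 0' 1;  python3 -c "
from h import *
togo([.467,.25,.20])"
```

```text
clock: 2.08
tool_pos: [0.4582, -0.0521, 0.2299]
orientation: [180.0, 0.0, 173.6]
force: [0.1, -0.6, 0.1]
opening: 0.0005
gripper_force: 0.0
tcp [ 0.4582 -0.0521  0.2299] [1.79970755e+02 4.91879629e-02 1.73627221e+02] shift/0.3 [0.0827 1.004  0.1001]
```

```bash
python3 -m inch '0.083 1 0.03 0 0 0; 0.083 1 0.03 0 0 0; 0.083 1 0.03 0 0 0; 0.083 1 0.03 0 0 0; 0.083 1 0.03 0 0 0; 0.083 1 0.03 0 0 0; 0.083 1 0.03 0 0 0; 0.083 1 0.1 0 0 0; 0.083 1 0.1 0 0 0; 0.083 1 0.1 0 0 0' 1;  python3 - <<'E'
from h import *
a=[]
for c,b in (("top",(110,110,300,270)),("side",(130,160,320,350))):
    im=snapshot(c)[:,:,::-1][b[1]:b[3],b[0]:b[2]]; a.append(cv2.resize(im,(400,400),interpolation=cv2.INTER_CUBIC))
cv2.imwrite("pics/above.png",np.hstack(a))
togo([.467,.25,.082])
E
```

```text
clock: 2.92
tool_pos: [0.4677, 0.2456, 0.1984]
orientation: [-179.8, -0.1, 173.4]
force: [0.5, -1.0, -0.1]
opening: 0.0004
gripper_force: 0.0
tcp [0.4684 0.2453 0.2   ] [-1.79981456e+02  1.70753269e-02  1.73324997e+02] shift/0.3 [0.0067 0.0151 0.3934]
```

View pics/above.png

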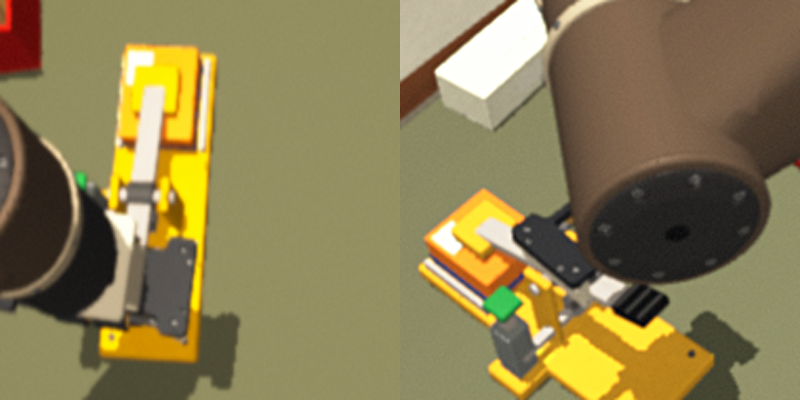

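The tool is above the paddle and clear of everything else; the paddle is at about (640,305) in the side crop. Now I'll push down on it.

```bash
python3 -m inch '0.003 0.015 0.08 0 0 0; 0.003 0.015 0.14 0 0 0; 0.003 0.015 0.19 0 0 0; 0.003 0.015 0.24 0 0 0; 0.003 0.015 0.29 0 0 0; 0.003 0.015 0.34 0 0 0; 0.003 0.015 0.375 0 0 0; 0.003 0.015 0.382 0 0 0; 0.003 0.015 0.382 0 0 0; 0.003 0.015 0.382 0 0 0' 1
```

```text
clock: 3.85
tool_pos: [0.4692, 0.2504, 0.0871]
orientation: [179.9, 0.1, 173.3]
force: [-0.6, -1.9, 7.5]
opening: 0.0004
gripper_force: 4.0
```

```bash
python3 -m inch '0 0 -0.04 0 0 0; 0 0 -0.09 0 0 0; 0 0 -0.16 0 0 0; 0 0 -0.25 0 0 0; 0 0 -0.35 0 0 0; 0 0 -0.4 0 0 0; 0 0 -0.4 0 0 0; 0 0 -0.4 0 0 0; 0 0 -0.4 0 0 0' 1;  python3 - <<'E'
from h import *
a=[]
for c,b in (("top",(110,110,300,270)),("side",(130,160,320,350))):
    im=snapshot(c)[:,:,::-1][b[1]:b[3],b[0]:b[2]]; a.append(cv2.resize(im,(400,400),interpolation=cv2.INTER_CUBIC))
cv2.imwrite("pics/cocked.png",np.hstack(a))
togo([.579,.321,.19])
E
```

```text
clock: 4.6
tool_pos: [0.4675, 0.2501, 0.2052]
orientation: [180.0, 0.0, 173.3]
force: [-0.1, 0.1, -0.6]
opening: 0.0008
gripper_force: 0.0
tcp [0.4673 0.2502 0.2044] [-1.79949988e+02 -4.57417773e-02  1.73332946e+02] shift/0.3 [-0.3426  0.2777  0.0474]
```

View pics/cocked.png

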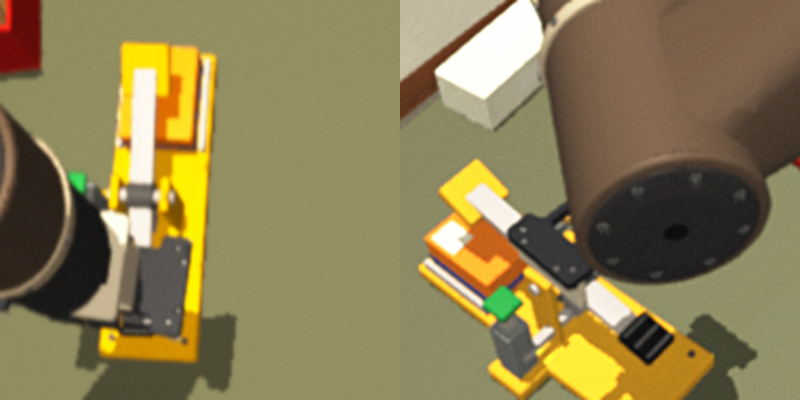

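The arm is cocked: in the side crop the head is raised at (470,190) and the paddle is down at (645,338), with the hand off. Next is the move above the trigger.

```bash
python3 -m inch '-0.343 0.278 0 0 0 0; -0.343 0.278 0 0 0 0; -0.343 0.278 0 0 0 0; -0.343 0.278 0 0 0 0; -0.343 0.278 0.05 0 0 0; -0.343 0.278 0.1 0 0 0; -0.343 0.278 0.1 0 0 0; -0.343 0.278 0.1 0 0 0; -0.343 0.278 0.1 0 0 0' 1;  python3 - <<'E'
from h import *
a=[]
for c,b in (("top",(110,110,300,270)),("side",(130,230,250,350))):
    im=snapshot(c)[:,:,::-1][b[1]:b[3],b[0]:b[2]]; a.append(cv2.resize(im,(400,400),interpolation=cv2.INTER_CUBIC))
cv2.imwrite("pics/trig.png",np.hstack(a))
togo([.579,.321,.125])
E
```

```text
clock: 5.45
tool_pos: [0.5795, 0.322, 0.1753]
orientation: [-180.0, 0.0, 173.4]
force: [-0.8, 0.1, -0.6]
opening: 0.0004
gripper_force: 0.0
tcp [0.5796 0.3223 0.1761] [1.79947665e+02 6.37313061e-02 1.73396084e+02] shift/0.3 [ 0.0018 -0.0048  0.1703]
```

View pics/trig.png

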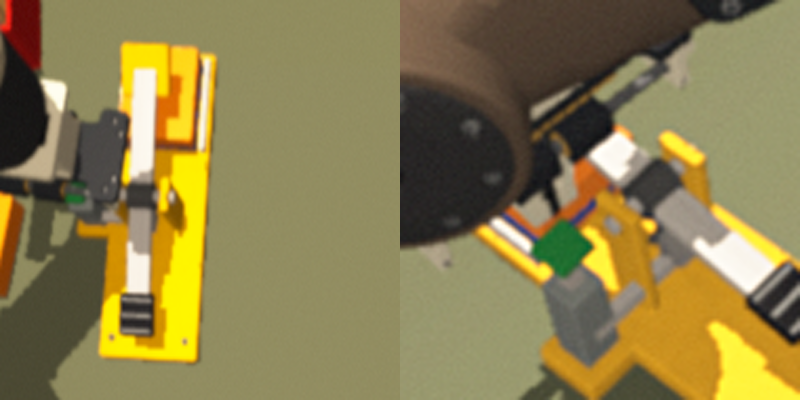

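The trigger shows at about (565,248) in the side crop with the fingertips just above it, and the arm is still cocked. Press it.

```bash
python3 -m inch '0 -0.004 0.07 0 0 0; 0 -0.004 0.11 0 0 0; 0 -0.004 0.14 0 0 0; 0 -0.004 0.16 0 0 0; 0 -0.004 0.173 0 0 0; 0 -0.004 0.173 0 0 0; 0 -0.004 0.173 0 0 0' 1;  python3 - <<'E'
from h import *
a=[]
for c,b in (("top",(110,110,300,270)),("side",(130,230,250,350))):
    im=snapshot(c)[:,:,::-1][b[1]:b[3],b[0]:b[2]]; a.append(cv2.resize(im,(400,400),interpolation=cv2.INTER_CUBIC))
cv2.imwrite("pics/press.png",np.hstack(a))
E
```

```text
clock: 6.13
tool_pos: [0.5791, 0.3209, 0.1234]
orientation: [-180.0, -0.0, 173.4]
force: [-1.8, -1.4, 3.0]
opening: 0.0003
gripper_force: 1.7
```

View pics/press.png

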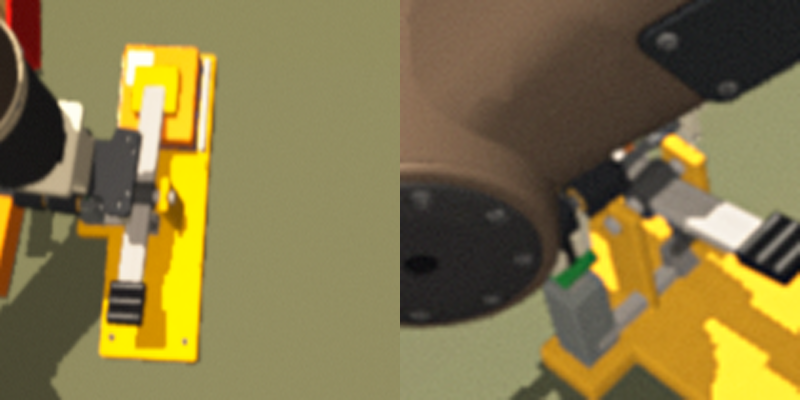

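The trigger is pressed and the arm has snapped back: head at (155,90) on the box in the top crop, paddle up. I'll lift clear and check.

```bash
python3 -m inch '0 0 -0.1 0 0 0; 0 0 -0.2 0 0 0; 0 0 -0.3 0 0 0; 0 0 -0.4 0 0 0; 0 0 -0.4 0 0 0; 0 0 -0.4 0 0 0; 0 0 -0.4 0 0 0; 0 0 -0.4 0 0 0; 0 0 -0.4 0 0 0; 0 0 -0.4 0 0 0' 1;  python3 - <<'E'
from h import *
a=[]
for c,b in (("top",(110,110,400,270)),("side",(130,130,380,350))):
    im=snapshot(c)[:,:,::-1][b[1]:b[3],b[0]:b[2]]; a.append(cv2.resize(im,(400,300),interpolation=cv2.INTER_CUBIC))
cv2.imwrite("pics/end.png",np.hstack(a))
E
```

```text
clock: 7.07
tool_pos: [0.5789, 0.3207, 0.242]
orientation: [-179.9, -0.1, 173.4]
force: [0.4, 0.2, 1.1]
opening: 0.0002
gripper_force: 0.0
```

View pics/end.png

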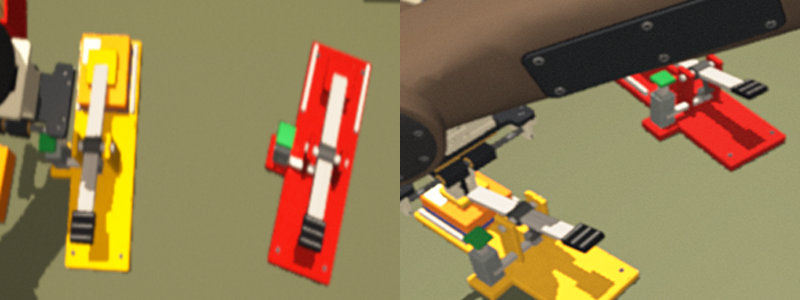

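The yellow head is back on the box at (100,70) with its paddle up, the trigger has risen, the red arm is at rest, and the gripper is clear.

```bash
python3 -c "
from plant import *
print(close_job())"
```

```text
the job is handed in; nothing more can be done
None
```

The yellow stamper was cocked on its catch and released with the trigger; the last picture shows its head on the box, the red arm at rest and the gripper clear, and I handed the job in at about 7 s (no verdict came back).

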